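Carry the cold-light source to its anti-vibration pad by its swivel handle

TASK

Swing the light source's carry handle up from behind the case until it clicks home standing upright, while the case stays standing on the bench. Then lift the light source by that handle, carry it level, and set it down gently in the middle of the cork-topped pad, square to the pad, with its light port towards the robot. Leave the handle standing up in its click stop, and do not disturb anything else on the bench.

Things in the scene. Friction and masses are not known exactly. Their poses are not given: they have to be found in the camera images.
- lamp: LED cold-light source: white metal case with grey end panels, 140 mm deep (x), 112 wide (y), 95 high, on four grippy rubber feet, 0.8 to 1.0 kg (case too wide to grip). Origin: centre of the underside of the feet. x points from front panel (light port, knob, switch) to rear panel (fan grille), z up. It starts front towards the robot, left or right; the pad is on the other side.
- lamp_port (a point): Mouth of the round aluminium light port on the lamp's front panel, 36 mm across; in the lamp's frame at (-80, 24, 56) mm.
- handle_pivot (a point): Midpoint between the handle's two side pivots: on the hinge axis (the lamp's y axis direction), in the lamp's frame at (0, 0, 70) mm.
- handle_grip (a point): Centre of the round black rubber-covered bar (does not spin) of the U-shaped carry handle: 12 mm thick, 119 mm free between two flat steel arms, parallel to lamp y, 118 mm from handle_pivot. Folded down, it lies level behind the rear panel, 70 mm above the underside, 42 mm from the panel, clear beneath. Upright, it is over the middle of the case, 188 mm above the underside, 87 mm clear of the top.
- handle (a joint): Angle of the carry handle (rad): 0 folded down level behind the case, growing as the bar swings up and forward over the case, 1.571 upright against its end stop. Friction (0.045 N m) holds it where it is left. From 0.9 to 1.3 a spring click stop resists (0.15 N m, 1.3 N at the bar); past 1.4 it snaps the handle home and holds it with 0.14 N m. Over 2.5 N at the bar can tip or drag the lamp.
- pad: Anti-vibration pad fixed to the bench: black rubber slab with a cork top, 200 mm (x) by 170 mm (y), 18 mm thick. Origin: centre of its underside; its top is 18 mm above the bench. Its -x side is the one towards the robot.
- mount_a: Specimen mount: black disc 30 mm across, 18 mm high, between lamp and pad, beyond the loupe. Leave alone. Origin: centre of its underside.
- mount_b: A second specimen mount like mount_a, farther from the robot. Leave alone.
- loupe: Measuring loupe, 40 mm across, 30 mm high, standing between lamp and pad, nearest the robot. Leave alone. Origin: centre of its underside.
- mouse: Black computer mouse, 100 by 60 by 33 mm, at the far left of the bench. Leave alone. Origin: centre of its underside.
- block_case: Open wooden case with steel hardness reference blocks, 130 by 90 by 30 mm, at the far side of the bench. Leave alone. Origin: centre of its underside.
- dish: Glass dish, 90 mm across, 15 mm high, at the far side. Leave alone. Origin: centre of its underside.
- wash_bottle: White wash bottle, 68 mm across, 180 mm high, at the far side, right of the middle. Leave alone. Origin: centre of its underside.

How it is judged (in metres and radians):
On the way, in this order (a step that is already met when the one before it is completed fails the run):
1. the handle is clicked home upright while the lamp stands on the bench (value of joint handle above 1.51 rad and height (world z) of lamp below 0.01 m and angle between lamp's own z axis and vertical below 0.1 rad), for 0.2 s.
2. the lamp is lifted clear of the bench with the handle upright (height (world z) of lamp above 0.03 m and value of joint handle above 1.35 rad), for 0.2 s.
At the end, for the whole second after the job is handed in: The lamp stands at rest on the pad, all feet down, its centre within 20 mm of the pad's centre along each side, square to it within 0.15 rad (about 9 degrees), light port towards the pad's robot side, the handle upright in its click stop (over 1.51 rad) (x of lamp in the frame of pad between -0.02 and 0.02 m and y of lamp in the frame of pad between -0.02 and 0.02 m and z of lamp in the frame of pad between 0.014 and 0.022 m and x of lamp_port in the frame of pad below -0.03 m and angle between the x axis of lamp and the x axis of pad, either way round below 0.15 rad and angle between lamp's own z axis and vertical below 0.05 rad and value of joint handle above 1.51 rad and linear speed of lamp below 0.02 m/s); the robot touches nothing.
It fails at once if the lamp is tipped by more than 0.35 rad (angle between lamp's own z axis and vertical above 0.35 rad).
It fails at once if something else on the bench is shifted by more than 20 mm (distance of any of mount_a, mount_b, loupe, mouse, block_case, dish, wash_bottle from where it was at the start of the episode above 0.02 m).
It fails at once if the lamp is dropped or banged down on the pad (moving faster than 0.4 m/s within 50 mm above it) (horizontal distance between lamp and pad below 0.08 m and z of lamp in the frame of pad below 0.068 m and linear speed of lamp above 0.4 m/s).
It also fails if it takes over 64 s, if anything falls off the work surface, if the arm or the gripper's body presses on something with over 40 N, if the wrist force passes 120 N, or if a joint passes its speed limit or range.

ROBOT

A 6-joint arm with a two-finger parallel gripper is mounted at the origin on the work surface. World frame = base frame: x ahead of the robot, y to its left, z up, the work surface at z = 0. Lengths are in m, angles in degrees, forces in N, time in s.
With the tool pointing down it reaches from about 0.375 to 0.9 m from the base axis. Payload 3.1 kg.
Tool frame: the origin (TCP) lies at the very end of the fingers, on their centre line; the grasp point (between the pads) lies 19 mm behind it; z points along the fingers, y is the line along which they close (so a half turn about z gives the same grasp; the last joint's range is limited). The gripper opens to 87 mm and grips with 3 to 60 N. Pads are 19 mm wide; open, the fingers measure 117 mm over their backs; the gripper's body (75 mm by 190 mm) begins 51 mm behind the grasp point.
Start: joints at [61.793, 30.224, 82.088, -0, 67.689, -10.227], TCP at [0.193, 0.594, 0.223] pointing down, gripper open.
Joint ranges: [-176.69, 176.69], [-43.24, 126.21], [12.49, 139.97], [-82, 262], [0, 151.66], [-163.58, 163.58]. Speed limits (degrees/s): [159.86, 159.86, 180, 180, 180, 180].

INTERFACE

Orientations are given as a 3x3 rotation matrix whose columns are the frame's x, y, z axes.
In Python, from rig import readout, viewer, ticket gives the robot as it stands.
- The arm moves only by the tool send_rows, never from a script. Its argument "moves" is a list of rows, each a list of 6 numbers: the shift along the tool's x, y, z in units of 250 mm (1.0 is 250 mm), then the turn, a rotation vector about the tool's x, y, z in units of 90 degrees (1.0 is 90 degrees). A call has 1 to 12 rows; each row is the pose to reach, as a shift and turn from the pose commanded when the call began, along the tool's axes at that moment; what a row does not reach only later rows make up. A row lasts 1/10 s, in which the tool goes at most 50 mm and 8.59 degrees, less where a joint would pass 70% of its speed; a pose out of reach is approached as far as the arm can. A call with a number of a shift or a turn outside -1 to 1 is refused whole. A call with a gripper value outside its range is refused whole. "grip" is the opening, from 0 (shut) to 1 (fully open), set as the call begins (left out, the last holds). The fingers move at their own pace and stop on an object; the grip force is fixed at half the most. Time passes only in rows, so rows that repeat a pose let the fingers close. It gives the time, the measured TCP pose, the force, the opening and the grip force at its end, in the units of the state.
- readout.read_state(): the state, without advancing time (a new reading comes with each control period).
- viewer.capture(name): name is "scene" or "side" or "wrist"; returns (picture, depth): 420x560x3 uint8, red, green, blue; 420x560 float32, m along the optical axis (not along the pixel's ray), 0 where there is no reading.
- viewer.camera_info(name): a dict with "fx", "fy", "cx", "cy" (pixels), "R" (3x3) and "t" (3): a world point X has camera coordinates R X + t; the wrist camera has in their place "tool_from_camera" (4x4, takes a point from camera to tool coordinates, whose origin is the TCP and whose axes are the flange's). Camera axes: x right, y down, z forward; pixel columns grow to the right and rows downward; lengths in m; the calibration is good to about 2 mm. A picture is of the moment at which its call begins: read the wrist's pose just before it. camera_info takes no time and is no camera call.
- ticket.hand_in(): hands the job in; it is judged then, once.
The state is a dict: "time_s": time; "joint_positions": joint angles; "qvel": joint speeds; "tau": joint torques, N m; "position": TCP position; "tcp_rot": TCP orientation; "force": force on the tool from outside, world axes, zero at the start; "moment": the same for the moment, N m; "opening": opening from 0.0 (shut) to 1.0 (fully open); "grasp_force": force on a finger pad.
Only numpy, scipy, OpenCV 4.12 (cv2) and the standard library are available. Lean on these libraries where they do the work, as an engineer would, in place of code of your own. Each camera call takes 0.05 s, during which the arm holds its last target. There are 200 camera calls.

## Working session

There is one attempt and no reset: what is moved stays moved. The work goes in short steps, Python scripts to look and compute and a tool call to move; the robot and the scene stay as the last step left them, time stands still between calls to the robot, and variables do not carry over. Pictures are saved under pics/ and viewed, at most 13 in all, crops included, and the job is handed in when it is done.

Besides the shell and the picture viewer there is one more tool, called after "Emit:" in YAML: its name, and indented under it one key for each argument. send_rows: Moves the arm, as the interface text tells. Shifts and turns lie within -1 to 1; 1 stands for 250 mm of shift or 90 degrees of turn. Its arguments: {"type":"object","properties":{"moves":{"type":"array"},"grip":{"type":"number"}},"required":["moves"]}

```bash
mkdir -p pics; ls; python3 - <<'E'
from rig import readout, viewer
import cv2, numpy as np
s=readout.read_state(); print({k:np.round(v,3).tolist() for k,v in s.items()})
for n in ("scene","side"):
    p,d=viewer.capture(n); cv2.imwrite(f"pics/{n}0.png",p[:,:,::-1]); np.savez(f"pics/{n}0.npz",p=p,d=d)
    print(n,viewer.camera_info(n),(d>0).mean())
print(viewer.camera_info("wrist"))
E
```

```text
pics
{'time_s': 0.0, 'joint_positions': [61.794, 30.278, 82.157, 0.002, 67.691, -10.227], 'qvel': [-0.069, 0.013, -0.058, 0.089, -0.07, -0.067], 'tau': [0.002, -44.006, -17.66, 0.064, 0.058, -0.0], 'position': [0.193, 0.594, 0.222], 'tcp_rot': [[-0.951, 0.309, -0.001], [0.309, 0.951, -0.002], [0.0, -0.002, -1.0]], 'force': [0.119, 0.687, -0.139], 'moment': [-0.037, 0.052, 0.005], 'grasp_force': 0.0, 'opening': 1.002}
scene {'fx': 464.29083347820335, 'fy': 464.29083347820335, 'cx': 284.3828330516545, 'cy': 203.38914993857975, 'R': array([[-0.34857634,  0.937278  , -0.00211704],
       [ 0.60662105,  0.2238811 , -0.76281594],
       [-0.71449663, -0.26718383, -0.64661222]]), 't': array([ 0.21103711, -0.27824576,  1.52456738])} 0.9959268707482993
side {'fx': 384.21816811091793, 'fy': 384.21816811091793, 'cx': 274.30498275512684, 'cy': 212.2034879384858, 'R': array([[-0.93965425, -0.34212393,  0.00104848],
       [-0.2414493 ,  0.66097073, -0.71050682],
       [ 0.24238837, -0.66788391, -0.70368954]]), 't': array([0.55385118, 0.2050162 , 0.72855183])} 0.9959481292517007
{'fx': 323.8821099250228, 'fy': 323.8821099250228, 'cx': 278.17489573984665, 'cy': 205.58138319598086, 'tool_from_camera': array([[ 1.28954183e-03, -9.58767317e-01, -2.84189318e-01,
         7.65899599e-02],
       [ 9.99999141e-01,  1.16950367e-03,  5.92065968e-04,
         2.79375334e-04],
       [-2.35293048e-04, -2.84189837e-01,  9.58768002e-01,
        -1.61878205e-01],
       [ 0.00000000e+00,  0.00000000e+00,  0.00000000e+00,
         1.00000000e+00]])}
```

View pics/scene0.png

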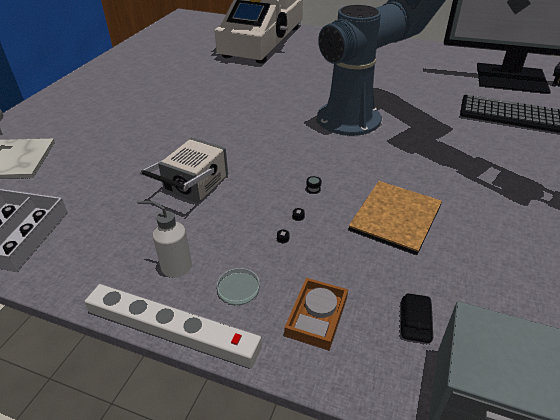

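View pics/side0.png

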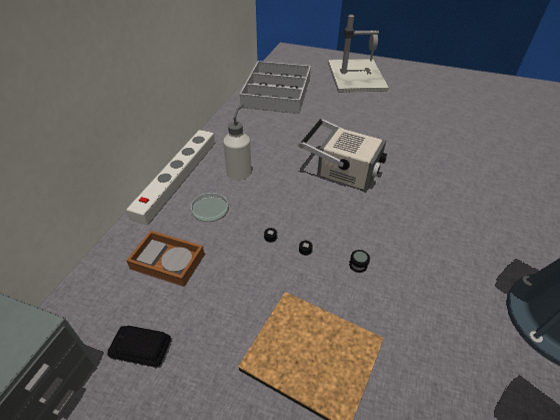

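The scene view shows the lamp at about (195,170) with its handle folded towards the camera (bar around (165,190)), and the cork pad at (396,215). The side view shows the lamp at (350,157), handle bar around (315,135), and pad at (312,352). The mounts and loupe lie between them.

```bash
cat > h.py <<'E'
import numpy as np, cv2
from rig import viewer
def load(n,k=0):
    z=np.load(f"pics/{n}{k}.npz"); return z["p"],z["d"]
def cloud(n,d):
    c=viewer.camera_info(n); v,u=np.indices(d.shape)
    P=np.stack([(u-c["cx"])/c["fx"]*d,(v-c["cy"])/c["fy"]*d,d],-1)
    return (P-c["t"])@c["R"]
def ray(n,uv,z):
    c=viewer.camera_info(n); uv=np.atleast_2d(uv)
    r=np.c_[(uv[:,0]-c["cx"])/c["fx"],(uv[:,1]-c["cy"])/c["fy"],np.ones(len(uv))]@c["R"]
    o=-c["R"].T@c["t"]; return o+r*((z-o[2])/r[:,2])[:,None]
def rect(xy):
    return cv2.minAreaRect((np.asarray(xy)*1000).astype(np.float32))
E
python3 - <<'E'
from h import *
for n in ("scene","side"):
    p,d=load(n); X=cloud(n,d)
    hsv=cv2.cvtColor(p,cv2.COLOR_RGB2HSV)
    m=cv2.inRange(hsv,(8,70,90),(25,255,255)); m=cv2.morphologyEx(m,cv2.MORPH_CLOSE,np.ones((5,5)))
    k,l,st,_=cv2.connectedComponentsWithStats(m)
    b=[i for i in range(1,k) if st[i,4]>400]
    for i in b:
        M=l==i; c=np.argwhere(M)[:,::-1]; xy=ray(n,c,.018)[:,:2]
        r=rect(xy); zz=X[M][:,2]
        print(n,"orange",st[i],np.round(r[0],1),np.round(r[1],1),round(r[2],1),"z",np.round(np.percentile(zz,[10,50,90])*1000,1))
    # lamp
    R=(X[...,0]>.3)&(X[...,0]<.9)&(X[...,1]<-.05)&(X[...,1]>-.55)&(X[...,2]>.02)&(d>0)
    k,l,st,_=cv2.connectedComponentsWithStats(R.astype(np.uint8))
    for i in range(1,k):
        if st[i,4]<40: continue
        q=X[l==i]; print(n,"obj",st[i],np.round(q.min(0),3),np.round(q.max(0),3))
        t=q[abs(q[:,2]-np.clip(.097,0,1))<.008]
        if st[i,4]>600 and len(t): r=rect(t[:,:2]); print("  top",len(t),np.round(r[0],1),np.round(r[1],1),round(r[2],1),np.median(t[:,2]))
    lo,hi=((135,135),(235,225)) if n=="scene" else ((290,110),(395,195))
    cr=cv2.resize(p[lo[1]:hi[1],lo[0]:hi[0]],None,fx=6,fy=6,interpolation=cv2.INTER_CUBIC)
    cv2.imwrite(f"pics/crop_{n}.png",cr[:,:,::-1])
E
```

```text
scene orange [ 349  181   93   70 3751] [432.3 229.8] [170.  200.4] 81.0 z [17.1 18.9 20.7]
scene orange [ 285  278   63   64 1061] [773.5 132.1] [132.2  91.6] 0.0 z [ 6.1 28.8 32.2]
scene obj [ 140  137   88   63 3095] [ 0.407 -0.383  0.02 ] [ 0.616 -0.232  0.104]
  top 1829 [ 510.7 -303.1] [139.1 195.1] 82.9 0.0960152537276144
scene obj [  1 198  65  68 930] [ 0.701 -0.549  0.02 ] [ 0.9   -0.515  0.055]
scene obj [ 137  201   54   72 1774] [ 0.733 -0.255  0.02 ] [ 0.798 -0.162  0.185]
  top 202 [ 775.2 -191.4] [43.9 67. ] 25.6 0.09732521153341939
scene obj [ 95 284 113  41 719] [ 0.883 -0.299  0.034] [ 0.9   -0.051  0.044]
side orange [126 230  77  48 676] [791.9 128.8] [ 92.5 133.1] 89.9 z [ 5.1 28.6 30.5]
side orange [  238   292   146   128 10970] [434.4 233.6] [172.6 199.9] 81.0 z [15.8 17.2 18.6]
side obj [240  91  60  18 528] [ 0.702 -0.549  0.02 ] [ 0.9   -0.511  0.051]
side obj [ 223  105   28   70 1201] [ 0.728 -0.25   0.02 ] [ 0.795 -0.159  0.183]
  top 144 [ 756.2 -181.3] [66.3 40.1] 27.4 0.09703028989733078
side obj [ 298  118   90   69 3193] [ 0.396 -0.38   0.02 ] [ 0.616 -0.228  0.101]
  top 1707 [ 510.3 -297.7] [138.  193.4] 81.4 0.09384346094315046
side obj [165 132  49  58 589] [ 0.883 -0.299  0.02 ] [ 0.9   -0.05   0.041]
```

View pics/crop_scene.png

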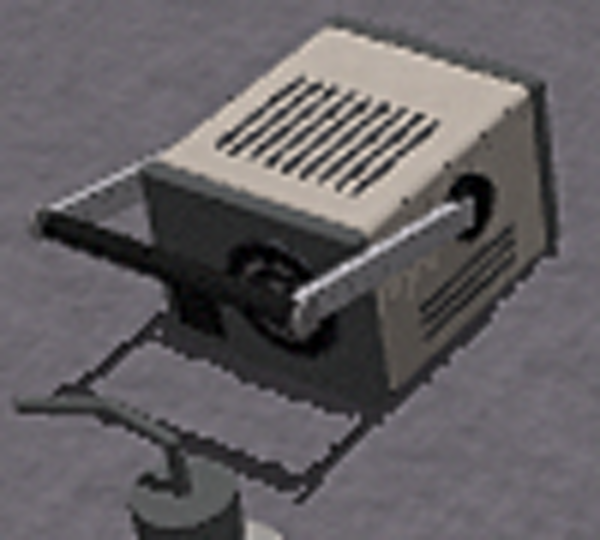

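View pics/crop_side.png

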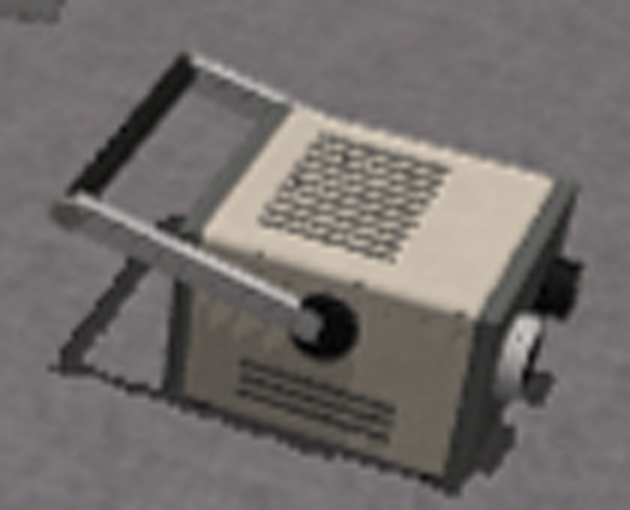

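Crops show the bar (scene pixels (142,172)–(185,186), side pixels (321,121)–(302,143)). The white top is clearly separable. Next I triangulate the bar and fit the case top.

```bash
python3 - <<'E'
from h import *
C={n:viewer.camera_info(n) for n in("scene","side")}
def Pm(n):
    c=C[n]; K=np.array([[c["fx"],0,c["cx"]],[0,c["fy"],c["cy"]],[0,0,1]]); return K@np.c_[c["R"],c["t"]]
def tri(a,b):
    x=cv2.triangulatePoints(Pm("scene"),Pm("side"),np.array(a,float).reshape(2,1),np.array(b,float).reshape(2,1))[:,0]; return x[:3]/x[3]
A=tri((142.8,172),(321.3,120.5)); B=tri((184.5,186),(302.5,143)); print("bar",A,B,np.linalg.norm(A-B),(A+B)/2)
# top corners of the white+grey case: scene near corners, side
cs={"scene":[(330,18),(545,85),(370,240),(145,165)],"side":[(575,185),(480,318),(205,240),(290,105)]}
# scene order: front -y, front +y, rear +y, rear -y ; side the same
cs["side"]=[(575,185),(490,325),(200,240),(288,105)]
P=[]
for a,b in zip(cs["scene"],cs["side"]):
    P.append(tri((a[0]/6+135,a[1]/6+135),(b[0]/6+290,b[1]/6+110))); print("corner",P[-1].round(4))
for n in C:
    p,d=load(n); X=cloud(n,d)
    hsv=cv2.cvtColor(p,cv2.COLOR_RGB2HSV)
    M=(abs(X[...,2]-.095)<.007)&(X[...,1]<-.1)&(X[...,0]<.7)&(X[...,0]>.35)&(d>0)
    Mo=cv2.morphologyEx(M.astype(np.uint8),cv2.MORPH_OPEN,np.ones((9,9)))>0
    q=X[Mo]; r=rect(q[:,:2]); print(n,np.round(r[0],1),np.round(r[1],1),r[2],np.median(q[:,2]))
    # bar depth points: dark, beyond the case
    c,s=r[0],0
    D=(hsv[...,2]<60)&(X[...,2]>.05)&(X[...,2]<.16)&(X[...,0]>.58)&(X[...,0]<.66)&(X[...,1]<-.2)&(X[...,1]>-.42)
    q=X[D]; print("  bar",len(q),np.percentile(q,[5,50,95],axis=0).round(3).tolist())
    vx,vy,x0,y0=cv2.fitLine(q[:,:2].astype(np.float32),cv2.DIST_L2,0,.001,.001).ravel(); print("  bar dir",np.degrees(np.arctan2(vy,vx)),x0,y0)
E
```

```text
bar [ 0.5889808  -0.37792678  0.09337581] [ 0.60495289 -0.25179852  0.09620609] 0.12716704010010446 [ 0.59696684 -0.31486265  0.09479095]
corner [ 0.4074 -0.3479  0.0896]
corner [ 0.4249 -0.2313  0.092 ]
corner [ 0.5493 -0.2505  0.0896]
corner [ 0.5381 -0.3633  0.0914]
scene [ 484.7 -298. ] [113.6 143. ] 81.92581176757812 0.09598394388602677
  bar 226 [[0.591, -0.372, 0.091], [0.601, -0.312, 0.098], [0.61, -0.257, 0.102]]
  bar dir 82.45708 0.601034 -0.3127765
side [ 483.8 -294.5] [114.  139.4] 81.89388275146484 0.0938303963909088
  bar 113 [[0.588, -0.365, 0.094], [0.597, -0.312, 0.097], [0.606, -0.265, 0.099]]
  bar dir 81.918076 0.5967142 -0.31335634
```

```bash
cat >> h.py <<'E'
from rig import readout
from scipy.spatial.transform import Rotation as Ro
def frame(yaw,tilt=0,quarter=False):
    """tool x opposite lamp x, z down; tilted so the fingers lean to the robot; quarter: tool y across the bar"""
    a=np.radians(yaw); x=np.array([-np.cos(a),-np.sin(a),0]); y=np.array([-np.sin(a),np.cos(a),0])
    R=np.c_[x,y,[0,0,-1]]
    if quarter: R=np.c_[y,-x,[0,0,-1]]
    return R@Ro.from_rotvec([0,np.radians(tilt),0]).as_matrix()
def go(p,R):
    s=readout.read_state(); R0=np.array(s["tcp_rot"])
    sh=R0.T@(np.array(p)-s["position"])/.25; rv=Ro.from_matrix(R0.T@R).as_rotvec()/(np.pi/2)
    print("to",np.round(p,4),"row",np.round(np.r_[sh,rv],3))
YAW=-8.1; L=np.array([.484,-.2965,0]); LX=np.array([.990,-.141,0]); LY=np.array([.141,.990,0]); Z=np.array([0,0,1.])
def lamp(x,y,z): return L+LX*x+LY*y+Z*z
E
python3 - <<'E'
from h import *
print("spout",ray("scene",[(137.5,202.5),(163,208),(170,215)],.185))
R=frame(YAW,40); n,zt=R[:,0],R[:,2]; print(n,zt)
bar=lamp(.115,-.035,.096)
go([.6,-.3,.35],frame(YAW)); go(bar-.055*n-.1*zt,R)
E
```

```text
spout [[ 0.77838301 -0.24373213  0.185     ]
 [ 0.7753541  -0.18773568  0.185     ]
 [ 0.7884442  -0.16426575  0.185     ]]
[-0.75840212  0.10793661  0.64278761] [-0.63637494  0.09056957 -0.76604444]
to [ 0.6  -0.3   0.35] row [-2.654e+00 -2.899e+00 -5.090e-01 -1.000e-03 -0.000e+00 -1.100e-01]
to [ 0.6983 -0.3624  0.1373] row [-3.105 -3.013  0.342  0.037  0.443 -0.106]
```

Emit:
send_rows:
  moves:
    - [0, -0.1, -0.4, 0, 0, 0]
    - [-0.2, -0.4, -0.5, 0, 0, 0]
    - [-0.88, -0.97, -0.5, 0, 0, -0.05]
    - [-0.88, -0.97, -0.5, 0, 0, -0.11]
    - [-0.88, -0.97, -0.5, 0, 0, -0.11]
    - [-0.88, -0.97, -0.5, 0, 0, -0.11]
    - [-0.88, -0.97, -0.5, 0, 0, -0.11]
    - [-0.88, -0.97, -0.5, 0, 0, -0.11]
    - [-0.88, -0.97, -0.5, 0, 0, -0.11]
  grip: 0

```text
time_s: 1.0
position: [0.3291, 0.2931, 0.3482]
tcp_rot: [[-0.989, 0.146, 0.002], [0.146, 0.989, -0.001], [-0.002, -0.0, -1.0]]
force: [-0.8, 0.1, 0.1]
opening: 0.26
grasp_force: 0.0
```

```bash
python3 - <<'E'
from h import *
print(readout.read_state()["position"],readout.read_state()["joint_positions"])
go([.6,-.3,.35],frame(YAW))
E
```

```text
[0.32912862 0.29306547 0.34815185] [ 2.71549381e+01  7.12343675e+00  9.66454483e+01 -8.71714742e-02
  7.61558468e+01 -5.44210949e+01]
to [ 0.6  -0.3   0.35] row [-1.419e+00 -2.188e+00 -4.000e-03 -0.000e+00  1.000e-03 -3.000e-03]
```

Emit:
send_rows:
  moves:
    - [-0.9, -1, 0, 0, 0, 0]
    - [-0.9, -1, 0, 0, 0, 0]
    - [-0.9, -1, 0, 0, 0, 0]
    - [-0.9, -1, 0, 0, 0, 0]
    - [-0.9, -1, 0, 0, 0, 0]
    - [-0.9, -1, 0, 0, 0, 0]
    - [-0.9, -1, 0, 0, 0, 0]
    - [-0.9, -1, 0, 0, 0, 0]

```text
time_s: 1.8
position: [0.5177, 0.0138, 0.3466]
tcp_rot: [[-0.989, 0.145, 0.001], [0.145, 0.989, -0.001], [-0.001, -0.001, -1.0]]
force: [0.2, 0.2, 0.6]
opening: 0.005
grasp_force: 0.0
```

```bash
python3 - <<'E'
from h import *
R=frame(YAW,40); n,zt=R[:,0],R[:,2]
bar=lamp(.115,-.035,.096)
print(readout.read_state()["position"])
go(bar-.055*n-.2*zt,R); go(bar-.055*n-.1*zt,R)
E
```

```text
[0.51767205 0.0137559  0.34659682]
to [ 0.7619 -0.3714  0.2139] row [-1.189 -1.383  0.533  0.     0.445 -0.003]
to [ 0.6983 -0.3624  0.1373] row [-0.932 -1.383  0.839  0.     0.445 -0.003]
```

Emit:
send_rows:
  moves:
    - [-0.6, -1, 0, 0, 0, 0]
    - [-0.6, -1, 0, 0, 0, 0]
    - [-0.6, -1, 0, 0, 0.1, 0]
    - [-0.6, -1, 0, 0, 0.2, 0]
    - [-0.6, -1, 0, 0, 0.3, 0]
    - [-0.6, -1, 0, 0, 0.4, 0]
    - [-0.6, -1, 0, 0, 0.445, 0]
    - [-0.6, -1, 0, 0, 0.445, 0]
    - [-0.6, -1, 0, 0, 0.445, 0]

```text
time_s: 2.7
position: [0.6287, -0.25, 0.3457]
tcp_rot: [[-0.757, 0.139, -0.639], [0.105, 0.99, 0.09], [0.645, 0.001, -0.764]]
force: [-0.3, 0.0, 0.5]
opening: 0.006
grasp_force: 0.0
```

```bash
python3 - <<'E'
from h import *
R=frame(YAW,40); n,zt=R[:,0],R[:,2]
bar=lamp(.115,-.035,.096)
print(readout.read_state()["position"],readout.read_state()["joint_positions"])
go(bar-.055*n-.2*zt,R); go(bar-.055*n-.1*zt,R); go(bar-.055*n+.01*zt,R)
E
```

```text
[ 0.62874544 -0.25001945  0.34574008] [ -25.9607798    51.32222665   31.24516327  -16.28776889  135.02282781
 -115.67137056]
to [ 0.7619 -0.3714  0.2139] row [-0.794 -0.408  0.019 -0.    -0.002  0.002]
to [ 0.6983 -0.3624  0.1373] row [-0.796 -0.408  0.419 -0.    -0.002  0.002]
to [ 0.6283 -0.3524  0.053 ] row [-0.797 -0.407  0.859 -0.    -0.002  0.002]
```

Emit:
send_rows:
  moves:
    - [-0.3, -0.41, 0, 0, 0, 0]
    - [-0.5, -0.41, 0, 0, 0, 0]
    - [-0.7, -0.41, 0.05, 0, 0, 0]
    - [-0.8, -0.41, 0.15, 0, 0, 0]
    - [-0.8, -0.41, 0.3, 0, 0, 0]
    - [-0.8, -0.41, 0.42, 0, 0, 0]
    - [-0.8, -0.41, 0.42, 0, 0, 0]
    - [-0.8, -0.41, 0.42, 0, 0, 0]

```text
time_s: 3.5
position: [0.692, -0.3611, 0.1409]
tcp_rot: [[-0.762, 0.139, -0.633], [0.108, 0.99, 0.087], [0.639, -0.002, -0.769]]
force: [-0.6, 0.4, 0.6]
opening: 0.008
grasp_force: 0.0
```

```bash
python3 - <<'E'
from h import *
R=frame(YAW,40); n,zt=R[:,0],R[:,2]
bar=lamp(.115,-.035,.096)
print(readout.read_state()["position"],readout.read_state()["joint_positions"])
go(bar-.055*n+.01*zt,R);go(bar-.02*n+.01*zt,R)
p,d=viewer.capture("scene"); cv2.imwrite("pics/s1.png",p[80:330,50:350,::-1].repeat(2,0).repeat(2,1)); 
E
```

```text
[ 0.69201579 -0.36109838  0.14087488] [ -30.24524058   72.18154004   12.64382358  -18.86123957  131.13419882
 -120.08730355]
to [ 0.6283 -0.3524  0.053 ] row [-0.027 -0.     0.435 -0.002  0.003  0.   ]
to [ 0.6017 -0.3486  0.0755] row [ 0.113 -0.     0.434 -0.002  0.003  0.   ]
```

View pics/s1.png

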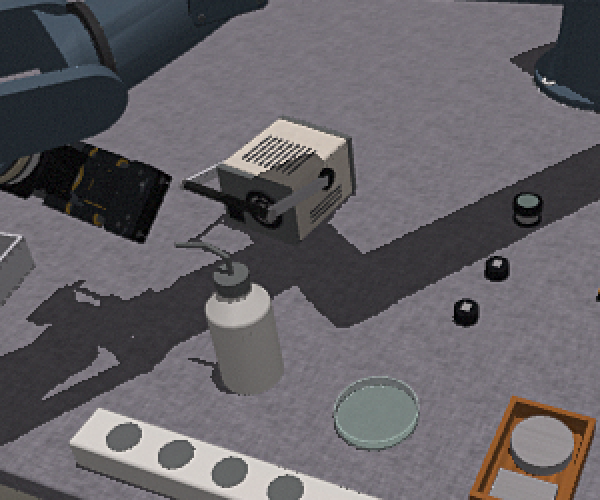

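The scene crop shows the gripper behind the handle bar (bar at (215,190)), left of the wash bottle's spout at (200,245), clear of both. Advance beneath the bar.

Emit:
send_rows:
  moves:
    - [-0.02, 0, 0.1, 0, 0, 0]
    - [-0.02, 0, 0.2, 0, 0, 0]
    - [-0.02, 0, 0.3, 0, 0, 0]
    - [-0.02, 0, 0.4, 0, 0, 0]
    - [-0.02, 0, 0.435, 0, 0, 0]
    - [0.0, 0, 0.435, 0, 0, 0]
    - [0.04, 0, 0.435, 0, 0, 0]
    - [0.07, 0, 0.435, 0, 0, 0]
    - [0.09, 0, 0.435, 0, 0, 0]
    - [0.1, 0, 0.435, 0, 0, 0]
    - [0.1, 0, 0.435, 0, 0, 0]

```text
time_s: 4.65
position: [0.604, -0.3502, 0.071]
tcp_rot: [[-0.761, 0.139, -0.633], [0.108, 0.99, 0.088], [0.639, -0.002, -0.769]]
force: [0.4, 0.4, -0.2]
opening: 0.003
grasp_force: 0.0
```

```bash
python3 - <<'E'
from h import *
R=frame(YAW,40); n,zt=R[:,0],R[:,2]
s=readout.read_state(); print(s["position"],s["joint_positions"],s["force"])
for th in [12.7,20,30,40,50,60,70,75,80,84,87]:
    t=np.radians(th); bar=lamp(.118*np.cos(t),-.035,.07+.118*np.sin(t)); go(bar-.0155*n+.010*zt,R)
p,d=viewer.capture("side"); cv2.imwrite("pics/s2.png",p[80:230,230:430,::-1].repeat(3,0).repeat(3,1)); 
E
```

```text
[ 0.6040136  -0.35022109  0.0710285 ] [ -32.53443462   64.65997354   41.71907777  -16.46852564  109.91221216
 -115.01539949] [ 0.42849693  0.43868908 -0.15704513]
to [ 0.5984 -0.3481  0.0783] row [ 0.037  0.005 -0.008 -0.001  0.003 -0.   ]
to [ 0.5942 -0.3476  0.0927] row [ 0.086  0.005 -0.041 -0.001  0.003 -0.   ]
to [ 0.5856 -0.3463  0.1114] row [ 0.161  0.005 -0.076 -0.001  0.003 -0.   ]
to [ 0.5739 -0.3447  0.1282] row [ 0.24   0.005 -0.098 -0.001  0.003 -0.   ]
to [ 0.5595 -0.3426  0.1428] row [ 0.322  0.005 -0.105 -0.001  0.003 -0.   ]
to [ 0.5429 -0.3402  0.1546] row [ 0.404  0.005 -0.099 -0.001  0.003 -0.   ]
to [ 0.5244 -0.3376  0.1633] row [ 0.484  0.005 -0.078 -0.001  0.003 -0.   ]
to [ 0.5147 -0.3362  0.1664] row [ 0.522  0.005 -0.062 -0.001  0.003 -0.   ]
to [ 0.5047 -0.3348  0.1686] row [ 0.558  0.005 -0.043 -0.001  0.003 -0.   ]
to [ 0.4967 -0.3337  0.1697] row [ 0.586  0.005 -0.026 -0.001  0.003 -0.   ]
to [ 0.4906 -0.3328  0.1702] row [ 0.607  0.005 -0.012 -0.001  0.003 -0.   ]
```

View pics/s2.png

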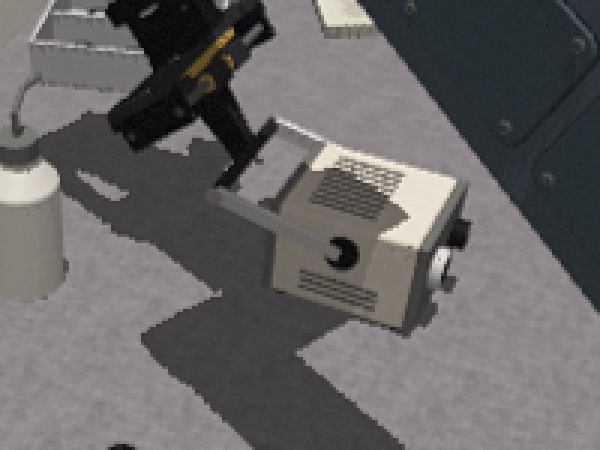

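The side crop shows the fingertips just behind/below the bar at (240,160), well placed. Now swing along the arc.

Emit:
send_rows:
  moves:
    - [0.02, 0, -0.005, 0, 0, 0]
    - [0.037, 0, -0.012, 0, 0, 0]
    - [0.055, 0, -0.025, 0, 0, 0]
    - [0.07, 0, -0.033, 0, 0, 0]
    - [0.086, 0, -0.041, 0, 0, 0]
    - [0.105, 0, -0.051, 0, 0, 0]
    - [0.123, 0, -0.06, 0, 0, 0]
    - [0.142, 0, -0.068, 0, 0, 0]
    - [0.161, 0, -0.076, 0, 0, 0]
    - [0.187, 0, -0.085, 0, 0, 0]
    - [0.214, 0, -0.092, 0, 0, 0]
    - [0.24, 0, -0.098, 0, 0, 0]

```text
time_s: 5.9
position: [0.5731, -0.3457, 0.128]
tcp_rot: [[-0.76, 0.14, -0.634], [0.108, 0.99, 0.088], [0.641, -0.001, -0.768]]
force: [0.2, 0.2, -1.0]
opening: 0.006
grasp_force: 0.4
```

```bash
cat > arc.py <<'E'
from h import *
R=frame(YAW,40); n,zt=R[:,0],R[:,2]
s=readout.read_state(); print(s["position"],s["force"])
for th in [40,50,60,70,75,80,84,87,90]:
    t=np.radians(th); bar=lamp(.118*np.cos(t),-.035,.07+.118*np.sin(t)); go(bar-.0155*n+.010*zt,R)
E
python3 arc.py
```

```text
[ 0.57307061 -0.34565096  0.12795566] [ 0.16527784  0.16614818 -0.98094771]
to [ 0.5739 -0.3447  0.1282] row [-0.002  0.004 -0.003 -0.001  0.002  0.   ]
to [ 0.5595 -0.3426  0.1428] row [ 0.08   0.004 -0.01  -0.001  0.002  0.   ]
to [ 0.5429 -0.3402  0.1546] row [ 0.162  0.004 -0.003 -0.001  0.002  0.   ]
to [ 0.5244 -0.3376  0.1633] row [ 0.242  0.005  0.018 -0.001  0.002  0.   ]
to [ 0.5147 -0.3362  0.1664] row [ 0.28   0.005  0.034 -0.001  0.002  0.   ]
to [ 0.5047 -0.3348  0.1686] row [ 0.317  0.005  0.052 -0.001  0.002  0.   ]
to [ 0.4967 -0.3337  0.1697] row [ 0.345  0.005  0.07  -0.001  0.002  0.   ]
to [ 0.4906 -0.3328  0.1702] row [ 0.365  0.005  0.084 -0.001  0.002  0.   ]
to [ 0.4845 -0.3319  0.1704] row [ 0.384  0.005  0.099 -0.001  0.002  0.   ]
```

Now slowly through the click stop.

Emit:
send_rows:
  moves:
    - [0.02, 0, -0.004, 0, 0, 0]
    - [0.04, 0, -0.007, 0, 0, 0]
    - [0.06, 0, -0.009, 0, 0, 0]
    - [0.08, 0, -0.01, 0, 0, 0]
    - [0.1, 0, -0.01, 0, 0, 0]
    - [0.12, 0, -0.008, 0, 0, 0]
    - [0.14, 0, -0.006, 0, 0, 0]
    - [0.16, 0, -0.003, 0, 0, 0]
    - [0.18, 0, 0.002, 0, 0, 0]
    - [0.2, 0, 0.007, 0, 0, 0]
    - [0.22, 0, 0.012, 0, 0, 0]
    - [0.242, 0, 0.018, 0, 0, 0]

```text
time_s: 7.1
position: [0.5239, -0.3385, 0.1628]
tcp_rot: [[-0.76, 0.14, -0.635], [0.108, 0.99, 0.089], [0.641, -0.001, -0.767]]
force: [0.5, 0.2, -1.2]
opening: -0.001
grasp_force: 0.5
```

```bash
python3 arc.py
```

```text
[ 0.52390699 -0.33854604  0.16279606] [ 0.54017142  0.16472754 -1.18064567]
to [ 0.5739 -0.3447  0.1282] row [-0.243  0.004 -0.023 -0.001  0.001  0.   ]
to [ 0.5595 -0.3426  0.1428] row [-0.161  0.004 -0.03  -0.001  0.001  0.   ]
to [ 0.5429 -0.3402  0.1546] row [-0.079  0.004 -0.024 -0.001  0.001  0.   ]
to [ 0.5244 -0.3376  0.1633] row [ 0.     0.004 -0.002 -0.001  0.001  0.   ]
to [ 0.5147 -0.3362  0.1664] row [ 0.038  0.004  0.013 -0.001  0.001  0.   ]
to [ 0.5047 -0.3348  0.1686] row [ 0.075  0.004  0.032 -0.001  0.001  0.   ]
to [ 0.4967 -0.3337  0.1697] row [ 0.103  0.004  0.05  -0.001  0.001  0.   ]
to [ 0.4906 -0.3328  0.1702] row [ 0.123  0.004  0.064 -0.001  0.001  0.   ]
to [ 0.4845 -0.3319  0.1704] row [ 0.142  0.004  0.079 -0.001  0.001  0.   ]
```

Emit:
send_rows:
  moves:
    - [0.013, 0, 0.004, 0, 0, 0]
    - [0.026, 0, 0.009, 0, 0, 0]
    - [0.038, 0, 0.013, 0, 0, 0]
    - [0.05, 0, 0.019, 0, 0, 0]
    - [0.062, 0, 0.025, 0, 0, 0]
    - [0.075, 0, 0.032, 0, 0, 0]
    - [0.085, 0, 0.038, 0, 0, 0]
    - [0.095, 0, 0.045, 0, 0, 0]
    - [0.105, 0, 0.052, 0, 0, 0]
    - [0.112, 0, 0.057, 0, 0, 0]
    - [0.112, 0, 0.057, 0, 0, 0]

```text
time_s: 8.2
position: [0.494, -0.3344, 0.1697]
tcp_rot: [[-0.76, 0.14, -0.634], [0.108, 0.99, 0.089], [0.641, -0.001, -0.768]]
force: [0.4, 0.1, -0.7]
opening: 0.006
grasp_force: 0.0
```

```bash
python3 - <<'E'
from h import *
s=readout.read_state(); print(s["position"],s["force"])
p,d=viewer.capture("side"); np.savez("pics/side3.npz",p=p,d=d); cv2.imwrite("pics/s3.png",p[60:210,230:430,::-1].repeat(3,0).repeat(3,1))
E
```

```text
[ 0.49403118 -0.33444365  0.16972117] [ 0.39698495  0.11915948 -0.66147254]
```

View pics/s3.png

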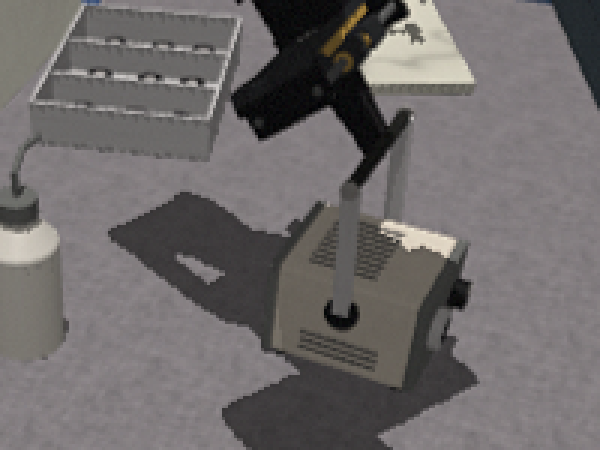

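The handle stands upright in the side crop (bar (350,185)–(408,118)), the case is standing. Back away and then measure.

Emit:
send_rows:
  moves:
    - [-0.05, 0, 0, 0, 0, 0]
    - [-0.08, 0, -0.1, 0, 0, 0]
    - [-0.08, 0, -0.3, 0, 0, 0]
    - [-0.08, 0, -0.5, 0, -0.1, 0]
    - [-0.08, 0, -0.7, 0, -0.2, 0]
    - [0, 0, -0.85, 0, -0.3, 0]
    - [0, 0, -0.85, 0, -0.4, 0]
    - [0, 0, -0.85, 0, -0.44, 0]
    - [0, 0, -0.85, 0, -0.44, 0]

```text
time_s: 9.15
position: [0.6273, -0.3528, 0.3344]
tcp_rot: [[-0.99, 0.141, -0.004], [0.141, 0.99, -0.001], [0.004, -0.001, -1.0]]
force: [0.2, 0.5, 0.4]
opening: 0.007
grasp_force: 0.0
```

```bash
cat > meas.py <<'E'
from h import *
import sys
k=sys.argv[1]
def Pm(n):
    c=viewer.camera_info(n); K=np.array([[c["fx"],0,c["cx"]],[0,c["fy"],c["cy"]],[0,0,1]]); return K@np.c_[c["R"],c["t"]]
for n in("scene","side"):
    p,d=viewer.capture(n); np.savez(f"pics/{n}{k}.npz",p=p,d=d); X=cloud(n,d)
    W=(X[...,1]<-.1)&(X[...,1]>-.45)&(X[...,0]<.7)&(X[...,0]>.35)&(d>0)
    M=W&(abs(X[...,2]-.095)<.007)
    Mo=cv2.morphologyEx(M.astype(np.uint8),cv2.MORPH_OPEN,np.ones((3,3)))>0
    q=X[Mo]; r=rect(q[:,:2]); print(n,"top",np.round(r[0],1),np.round(r[1],1),round(r[2],1),np.median(q[:,2]))
    B=W&(X[...,2]>.178)&(X[...,2]<.203); kk,l,st,_=cv2.connectedComponentsWithStats(B.astype(np.uint8))
    if kk>1:
        q=X[l==1+np.argmax(st[1:,4])]; r=rect(q[:,:2]); print("  bar",len(q),np.round(r[0],1),np.round(r[1],1),round(r[2],1),"z",np.percentile(q[:,2],[5,50,95]).round(4))
s=readout.read_state(); print(s["time_s"],s["position"],s["joint_positions"])
E
python3 meas.py 4
```

```text
scene top [ 485.7 -297.2] [129.4 143.1] 81.1 0.0959431652014947
  bar 270 [ 493.4 -299. ] [137.9  15.9] 83.4 z [0.1818 0.192  0.1959]
side top [ 483.7 -296. ] [131.8 140.1] 82.1 0.09361200365347726
  bar 213 [ 490.3 -297.6] [142.7  16.6] 82.1 z [0.1812 0.1911 0.1936]
9.25 [ 0.62926504 -0.3533102   0.33264374] [ -38.07331179   33.69883661   57.94572365   -0.20363042   88.59097314
 -120.0448459 ]
```

```bash
python3 - <<'E'
from h import *
go(lamp(.003,0,.26),frame(YAW,0,True))
E
```

```text
to [ 0.487  -0.2969  0.26  ] row [ 0.594  0.144  0.294 -0.003 -0.002  1.001]
```

Emit:
send_rows:
  moves:
    - [0.1, 0.14, 0, 0, 0, 0.1]
    - [0.2, 0.14, 0, 0, 0, 0.2]
    - [0.3, 0.14, 0, 0, 0, 0.3]
    - [0.4, 0.14, 0, 0, 0, 0.4]
    - [0.5, 0.14, 0, 0, 0, 0.5]
    - [0.594, 0.144, 0, 0, 0, 0.6]
    - [0.594, 0.144, 0.1, 0, 0, 0.7]
    - [0.594, 0.144, 0.2, 0, 0, 0.8]
    - [0.594, 0.144, 0.29, 0, 0, 0.9]
    - [0.594, 0.144, 0.29, 0, 0, 1]
    - [0.594, 0.144, 0.29, 0, 0, 1]
    - [0.594, 0.144, 0.29, 0, 0, 1]
  grip: 0.6

```text
time_s: 10.45
position: [0.4882, -0.2975, 0.2594]
tcp_rot: [[0.138, 0.99, -0.006], [0.99, -0.138, 0.001], [-0.0, -0.006, -1.0]]
force: [0.0, -0.9, -0.0]
opening: 0.604
grasp_force: 0.0
```

```bash
python3 - <<'E'
from h import *
s=readout.read_state(); p,d=viewer.capture("wrist"); cv2.imwrite("pics/w5.png",p[:,:,::-1])
np.savez("pics/w5.npz",p=p,d=d,R=s["tcp_rot"],t=s["position"]); print(s["position"],s["joint_positions"])
E
```

```text
[ 0.48819432 -0.29747898  0.25938905] [-42.43981717  23.86332588  87.17091224  -0.21952894  69.24743513
 -34.41689445]
```

View pics/w5.png

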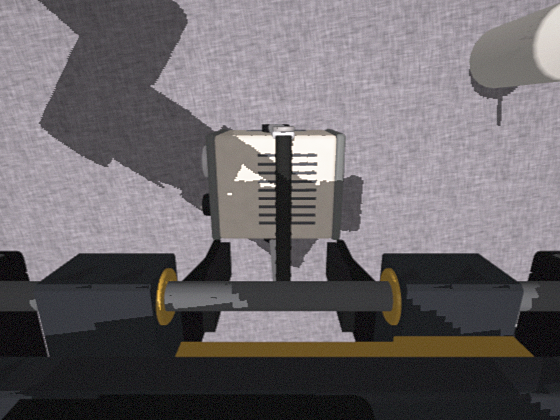

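The wrist view shows the bar as a dark vertical stripe at column ≈284, rows 135–275, between the fingers, slightly right of the centre column 278.

```bash
python3 - <<'E'
from h import *
z=np.load("pics/w5.npz"); p,d,R,t=z["p"],z["d"],z["R"],z["t"]
c=viewer.camera_info("wrist"); T=c["tool_from_camera"]
g=p.max(2)
def tool(u,v,dd): return T[:3,:3]@np.array([(u-c["cx"])/c["fx"]*dd,(v-c["cy"])/c["fy"]*dd,dd])+T[:3,3]
for v in (160,180,200,220,235):
    # stripe: nearer than the case top
    row=d[v,240:330]; i=np.where((row>0)&(row<np.median(d[v,225:255])-.04))[0]+240
    u=i.mean(); D=np.median(d[v,i])
    P=tool(u,v,D); W=R@P+t
    # case edges: height 0.095
    print(v,i.min(),i.max(),"depth",round(D,4),"tool",P.round(4),"world",W.round(4),"lamp",[round(float((W-L)@a),4) for a in(LX,LY)])
# case top columns
V,U=np.indices(d.shape); cam=np.stack([(U-c["cx"])/c["fx"]*d,(V-c["cy"])/c["fy"]*d,d],-1)
X=(cam@T[:3,:3].T+T[:3,3])@R.T+t
M=(abs(X[...,2]-.095)<.006)&(V<238)&(d>0); M=cv2.morphologyEx(M.astype(np.uint8),cv2.MORPH_CLOSE,np.ones((5,21)))>0
q=X[M]; r=rect(q[:,:2]); print("case",r, np.median(q[:,2]))
for v in(160,190,220):
    i=np.where(M[v])[0]; 
    if len(i):
        a,b=X[v,i.min()],X[v,i.max()]; print(v,i.min(),i.max(),((a+b)/2-L)@LX, (b-a)@LX)
E
```

```text
160 276 291 depth 0.229 tool [0.044  0.0054 0.0668] world [ 0.4992 -0.2546  0.1925] lamp [0.0091, 0.0436]
180 276 291 depth 0.2331 tool [0.0296 0.0054 0.0668] world [ 0.4973 -0.2689  0.1926] lamp [0.0092, 0.0292]
200 276 291 depth 0.237 tool [0.0147 0.0055 0.0665] world [ 0.4953 -0.2836  0.1928] lamp [0.0094, 0.0143]
220 275 291 depth 0.2415 tool [-0.0008  0.0055  0.0667] world [ 0.4931 -0.299   0.1927] lamp [0.0094, -0.0012]
235 276 291 depth 0.245 tool [-0.0128  0.0057  0.0667] world [ 0.4917 -0.3109  0.1926] lamp [0.0096, -0.0132]
case ((586.6742553710938, -275.6385498046875), (373.2655334472656, 148.15806579589844), 11.813373565673828) 0.09475451206817134
160 207 344 0.0021974539848198613 0.13890293612279253
190 209 342 0.002008309611769344 0.13846186551186615
220 211 340 0.002088325875698674 0.13792529573940185
```

Emit:
send_rows:
  moves:
    - [0, 0.022, 0.1, 0, 0, 0]
    - [0, 0.022, 0.2, 0, 0, 0]
    - [0, 0.022, 0.28, 0, 0, 0]
    - [0, 0.022, 0.33, 0, 0, 0]
    - [0, 0.022, 0.36, 0, 0, 0]
    - [0, 0.022, 0.366, 0, 0, 0]
    - [0, 0.022, 0.366, 0, 0, 0]

```text
time_s: 11.2
position: [0.4924, -0.2981, 0.1697]
tcp_rot: [[0.139, 0.99, -0.003], [0.99, -0.139, -0.001], [-0.002, -0.003, -1.0]]
force: [0.2, 0.2, 0.4]
opening: 0.597
grasp_force: 0.0
```

Emit:
send_rows:
  moves:
    - [0, 0, 0, 0, 0, 0]
    - [0, 0, 0, 0, 0, 0]
    - [0, 0, 0, 0, 0, 0]
    - [0, 0, 0, 0, 0, 0]
    - [0, 0, 0, 0, 0, 0]
  grip: 0.25

```text
time_s: 11.7
position: [0.4919, -0.2978, 0.1696]
tcp_rot: [[0.139, 0.99, -0.004], [0.99, -0.14, -0.001], [-0.001, -0.003, -1.0]]
force: [0.0, 0.1, 0.7]
opening: 0.276
grasp_force: 0.0
```

```bash
python3 - <<'E'
from h import *
s=readout.read_state(); print(s["position"],s["force"],s["opening"],s["tcp_rot"][2],[(s["position"]-L)@a for a in(LX,LY)])
E
```

```text
[ 0.4919341  -0.29781488  0.16956532] [0.01194359 0.06746649 0.71899157] 0.27592301852079065 [-0.00145296 -0.00347236 -0.99999292] [np.float64(0.008040158667889747), np.float64(-0.0001830234939354631)]
```

Emit:
send_rows:
  moves:
    - [0, -0.008, 0, 0, 0, 0]
    - [0, -0.016, 0, 0, 0, 0]
    - [0, -0.016, 0, 0, 0, 0]

```text
time_s: 12.0
position: [0.4875, -0.297, 0.1693]
tcp_rot: [[0.14, 0.99, -0.004], [0.99, -0.14, -0.0], [-0.001, -0.004, -1.0]]
force: [0.6, 0.4, -0.4]
opening: 0.249
grasp_force: 0.0
```

Emit:
send_rows:
  moves:
    - [0, -0.004, 0, 0, 0, 0]
    - [0, -0.008, 0, 0, 0, 0]
    - [0, -0.008, 0, 0, 0, 0]

```text
time_s: 12.3
position: [0.4859, -0.297, 0.1694]
tcp_rot: [[0.14, 0.99, -0.004], [0.99, -0.14, -0.001], [-0.001, -0.004, -1.0]]
force: [-0.5, 0.2, 0.7]
opening: 0.25
grasp_force: 0.0
```

Emit:
send_rows:
  moves:
    - [0, -0.004, 0, 0, 0, 0]
    - [0, -0.008, 0, 0, 0, 0]
    - [0, -0.008, 0, 0, 0, 0]

```text
time_s: 12.6
position: [0.4837, -0.2966, 0.1693]
tcp_rot: [[0.14, 0.99, -0.004], [0.99, -0.14, -0.001], [-0.001, -0.004, -1.0]]
force: [-0.2, -0.1, -0.0]
opening: 0.254
grasp_force: 0.0
```

Emit:
send_rows:
  moves:
    - [0, -0.004, 0, 0, 0, 0]
    - [0, -0.008, 0, 0, 0, 0]
    - [0, -0.008, 0, 0, 0, 0]

```text
time_s: 12.9
position: [0.4819, -0.2964, 0.1694]
tcp_rot: [[0.14, 0.99, -0.004], [0.99, -0.14, -0.001], [-0.001, -0.004, -1.0]]
force: [0.8, 0.5, 0.0]
opening: 0.252
grasp_force: 0.0
```

```bash
python3 - <<'E'
from h import *
s=readout.read_state(); print(s["position"],s["force"])
c=viewer.camera_info("wrist"); T=c["tool_from_camera"]
p,d=viewer.capture("wrist"); R,t=np.array(s["tcp_rot"]),np.array(s["position"])
V,U=np.indices(d.shape); cam=np.stack([(U-c["cx"])/c["fx"]*d,(V-c["cy"])/c["fy"]*d,d],-1)
P=cam@T[:3,:3].T+T[:3,3]; X=P@R.T+t
for v in range(100,240,12):
    i=np.where((abs(X[v,:,2]-.19)<.006)&(abs(P[v,:,1])<.02)&(d[v]>0))[0]
    j=np.where((abs(X[v,:,2]-.095)<.006)&(d[v]>0))[0]
    if len(i)>3: print(v,i.min(),i.max(),"bar",np.median(P[v,i],0).round(4),((X[v,i].mean(0)-L)@LX).round(4),"case",(((X[v,j.min()]+X[v,j.max()])/2-L)@LX).round(4) if len(j) else None,((X[v,j.max()]-X[v,j.min()])@LX).round(4) if len(j) else None)
cv2.imwrite("pics/w6.png",p[:,:,::-1])
E
```

```text
[ 0.48190433 -0.29636259  0.16939079] [0.78390011 0.53378005 0.02759813]
136 286 299 bar [ 0.0669  0.009  -0.0151] 0.0059 case None None
148 271 306 bar [ 0.062   0.0061 -0.0183] 0.004 case 0.002 0.1382
160 276 302 bar [ 0.0575  0.0062 -0.0236] 0.0041 case 0.002 0.1382
172 276 302 bar [ 0.0522  0.0062 -0.0232] 0.0042 case 0.0019 0.1376
184 275 302 bar [ 0.047   0.0061 -0.0235] 0.004 case 0.002 0.1381
196 276 301 bar [ 0.0415  0.0062 -0.0234] 0.0041 case 0.0018 0.138
208 275 302 bar [ 0.0359  0.0062 -0.0231] 0.0042 case 0.0024 0.1374
220 276 301 bar [ 0.0302  0.0062 -0.0231] 0.0042 case 0.0022 0.1378
232 275 302 bar [ 0.0244  0.0065 -0.0232] 0.0044 case 0.0023 0.1383
```

View pics/w6.png

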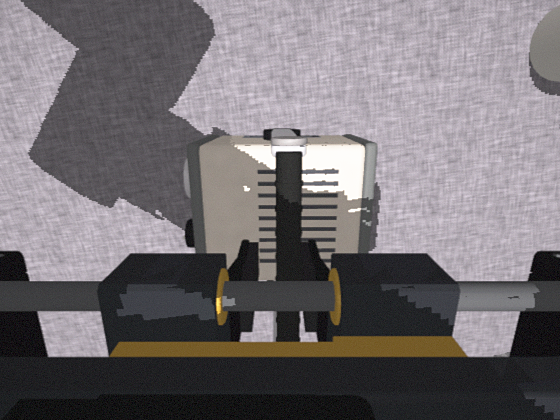

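The wrist view shows the bar (columns 276–302) touching the right finger; the bar moved 5 mm forwards while the case stayed put. Continue to the stop.

Emit:
send_rows:
  moves:
    - [0, -0.004, 0, 0, 0, 0]
    - [0, -0.006, 0, 0, 0, 0]
    - [0, -0.006, 0, 0, 0, 0]
    - [0, -0.006, 0, 0, 0, 0]

```text
time_s: 13.35
position: [0.4805, -0.2962, 0.1694]
tcp_rot: [[0.139, 0.99, -0.004], [0.99, -0.139, -0.001], [-0.001, -0.004, -1.0]]
force: [0.3, -0.2, -0.3]
opening: 0.253
grasp_force: 0.0
```

```bash
cat > w.py <<'E'
from h import *
s=readout.read_state(); print(s["time_s"],s["position"],s["force"])
c=viewer.camera_info("wrist"); T=c["tool_from_camera"]
p,d=viewer.capture("wrist"); R,t=np.array(s["tcp_rot"]),np.array(s["position"])
V,U=np.indices(d.shape); cam=np.stack([(U-c["cx"])/c["fx"]*d,(V-c["cy"])/c["fy"]*d,d],-1)
P=cam@T[:3,:3].T+T[:3,3]; X=P@R.T+t
for v in (172,196,220):
    i=np.where((abs(X[v,:,2]-.19)<.006)&(abs(P[v,:,1])<.02)&(d[v]>0))[0]
    j=np.where((abs(X[v,:,2]-.095)<.006)&(d[v]>0))[0]
    if len(i)>3: print(v,i.min(),i.max(),"bar",np.median(P[v,i],0).round(4),((X[v,i].mean(0)-L)@LX).round(4),"case",(((X[v,j.min()]+X[v,j.max()])/2-L)@LX).round(4),((X[v,j.max()]-X[v,j.min()])@LX).round(4))
E
python3 w.py
```

```text
13.35 [ 0.48049724 -0.29615831  0.16941365] [ 0.25050065 -0.1951721  -0.32859173]
172 273 299 bar [ 0.0522  0.0049 -0.0232] 0.0015 case 0.002 0.138
196 273 299 bar [ 0.0415  0.005  -0.0232] 0.0016 case 0.002 0.138
220 274 298 bar [ 0.0303  0.0051 -0.0235] 0.0017 case 0.0023 0.1384
```

Emit:
send_rows:
  moves:
    - [0, 0.01, 0, 0, 0, 0]
    - [0, 0.018, 0, 0, 0, 0]
    - [0, 0.018, 0, 0, 0, 0]
    - [0, 0.018, 0, 0, 0, 0]

```text
time_s: 13.8
position: [0.4851, -0.2968, 0.1693]
tcp_rot: [[0.139, 0.99, -0.004], [0.99, -0.139, -0.001], [-0.001, -0.004, -1.0]]
force: [0.3, 0.6, 0.2]
opening: 0.253
grasp_force: 0.0
```

```bash
python3 w.py
```

```text
13.8 [ 0.48505351 -0.29678302  0.16931896] [0.25721855 0.58937382 0.23952262]
172 263 289 bar [ 0.0522  0.0007 -0.0229] 0.0017 case 0.0025 0.1382
196 263 289 bar [ 0.0415  0.0006 -0.0234] 0.0017 case 0.0022 0.138
220 264 288 bar [ 0.0303  0.0006 -0.0234] 0.0018 case 0.0023 0.1384
```

Bar stays home and is centred within 0.7 mm. Close and lift slightly.

Emit:
send_rows:
  moves:
    - [0, 0, 0, 0, 0, 0]
    - [0, 0, 0, 0, 0, 0]
    - [0, 0, 0, 0, 0, 0]
    - [0, 0, 0, 0, 0, 0]
    - [0, 0, 0, 0, 0, 0]
    - [0, 0, 0, 0, 0, 0]
  grip: 0

```text
time_s: 14.45
position: [0.4847, -0.2967, 0.1694]
tcp_rot: [[0.139, 0.99, -0.004], [0.99, -0.139, -0.001], [-0.001, -0.004, -1.0]]
force: [-0.7, 0.8, 0.3]
opening: 0.129
grasp_force: 30.0
```

```bash
python3 w.py; python3 -c "
from h import *
s=readout.read_state(); print(s['grasp_force'],s['opening'],s['tcp_rot'])"
```

```text
14.45 [ 0.48471056 -0.29670206  0.16935877] [-0.69334311  0.79990791  0.27329584]
172 265 291 bar [ 0.0523  0.0015 -0.0235] 0.0023 case 0.0019 0.1379
196 265 291 bar [ 0.0415  0.0015 -0.0232] 0.0023 case 0.0017 0.1381
220 266 290 bar [ 0.0304  0.0015 -0.0236] 0.0023 case 0.0016 0.1383
30.00041753053665 0.12221979131295123 [[ 1.39386691e-01  9.90228223e-01 -4.40636340e-03]
 [ 9.90237329e-01 -1.39390495e-01 -5.66744915e-04]
 [-1.17541199e-03 -4.28434883e-03 -9.99990131e-01]]
```

Emit:
send_rows:
  moves:
    - [0, 0, -0.01, 0, 0, 0]
    - [0, 0, -0.03, 0, 0, 0]
    - [0, 0, -0.06, 0, 0, 0]
    - [0, 0, -0.1, 0, 0, 0]
    - [0, 0, -0.15, 0, 0, 0]
    - [0, 0, -0.2, 0, 0, 0]
    - [0, 0, -0.25, 0, 0, 0]
    - [0, 0, -0.3, 0, 0, 0]
    - [0, 0, -0.34, 0, 0, 0]
    - [0, 0, -0.37, 0, 0, 0]
    - [0, 0, -0.38, 0, 0, 0]
    - [0, 0, -0.38, 0, 0, 0]

```text
time_s: 15.7
position: [0.4854, -0.2968, 0.2646]
tcp_rot: [[0.14, 0.99, -0.004], [0.99, -0.14, -0.001], [-0.002, -0.003, -1.0]]
force: [0.1, -1.0, -8.3]
opening: 0.127
grasp_force: 30.0
```

```bash
python3 - <<'E'
from h import *
s=readout.read_state(); print(s["time_s"],s["position"],s["force"],s["grasp_force"],s["tcp_rot"])
p,d=viewer.capture("side"); cv2.imwrite("pics/s7.png",p[40:240,230:430,::-1].repeat(3,0).repeat(3,1))
c=viewer.camera_info("wrist"); T=c["tool_from_camera"]
p,d=viewer.capture("wrist")
V,U=np.indices(d.shape); cam=np.stack([(U-c["cx"])/c["fx"]*d,(V-c["cy"])/c["fy"]*d,d],-1)
P=cam@T[:3,:3].T+T[:3,3]
M=(abs(P[...,2]-.074)<.012)&(V<238)&(V>120)&(abs(P[...,1])<.08)&(d>0); q=P[M]
A=np.c_[q[:,0],q[:,1],np.ones(len(q))]; k=np.linalg.lstsq(A,q[:,2],rcond=None)[0]; print("case top plane in tool",k,len(q), q[:,1].min(),q[:,1].max())
for v in(172,196,220):
    i=np.where(M[v])[0]; b=np.where((abs(P[v,:,2]+.0233)<.006)&(abs(P[v,:,1])<.02))[0]; print(v,P[v,i.min(),1],P[v,i.max(),1],P[v,b,1].mean())
E
```

```text
15.7 [ 0.48538088 -0.29678906  0.26464296] [ 0.07804603 -0.96686177 -8.28446448] 29.997837245464325 [[ 0.13952575  0.99021222 -0.00350938]
 [ 0.99021724 -0.13953023 -0.00106658]
 [-0.0015458  -0.00332623 -0.99999327]]
case top plane in tool [ 0.01059691 -0.00217186  0.07474519] 14820 -0.0682189724741492 0.07220781622839906
172 -0.06683243761821704 0.07195744654731469 0.0014458102781873814
196 -0.06696933190007358 0.07153043085725033 0.0018646389427650035
220 -0.06706039081450159 0.07163100509402939 0.001769075054528127
```

View pics/s7.png

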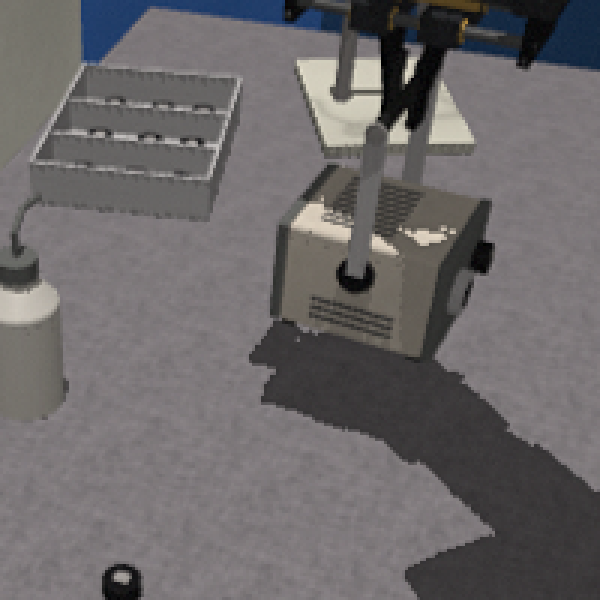

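The lamp hangs level in the side crop with handle upright, clear of the bench. Carry it across.

Emit:
send_rows:
  moves:
    - [0.01, -0.002, 0, 0, 0, 0]
    - [0.035, -0.008, 0, 0, 0, 0.002]
    - [0.075, -0.018, 0, 0, 0, 0.003]
    - [0.13, -0.031, 0, 0, 0, 0.005]
    - [0.2, -0.048, 0, 0, 0, 0.007]
    - [0.27, -0.065, 0, 0, 0, 0.01]
    - [0.34, -0.082, 0, 0, 0, 0.01]
    - [0.41, -0.099, 0, 0, 0, 0.01]
    - [0.48, -0.116, 0, 0, 0, 0.01]
    - [0.55, -0.133, 0, 0, 0, 0.01]
    - [0.62, -0.15, 0, 0, 0, 0.01]
    - [0.69, -0.167, 0, 0, 0, 0.01]

```text
time_s: 17.0
position: [0.4679, -0.1186, 0.2645]
tcp_rot: [[0.155, 0.988, -0.004], [0.988, -0.155, -0.001], [-0.001, -0.003, -1.0]]
force: [-0.5, -0.2, -8.5]
opening: 0.128
grasp_force: 30.0
```

Emit:
send_rows:
  moves:
    - [0.07, -0.017, 0, 0, 0, 0]
    - [0.14, -0.034, 0, 0, 0, 0]
    - [0.21, -0.051, 0, 0, 0, 0]
    - [0.28, -0.068, 0, 0, 0, 0]
    - [0.35, -0.085, 0, 0, 0, 0]
    - [0.42, -0.102, 0, 0, 0, 0]
    - [0.49, -0.119, 0, 0, 0, 0]
    - [0.56, -0.136, 0, 0, 0, 0]
    - [0.63, -0.153, 0, 0, 0, 0]
    - [0.7, -0.17, 0, 0, 0, 0]
    - [0.77, -0.187, 0, 0, 0, 0]
    - [0.83, -0.202, 0, 0, 0, 0]

```text
time_s: 18.2
position: [0.4498, 0.0944, 0.2644]
tcp_rot: [[0.155, 0.988, -0.003], [0.988, -0.155, -0.0], [-0.001, -0.003, -1.0]]
force: [0.1, 0.6, -7.8]
opening: 0.123
grasp_force: 30.0
```

```bash
python3 - <<'E'
from h import *
s=readout.read_state(); print(s["time_s"],s["position"],s["force"],s["grasp_force"])
go([.4336,.2315,.2646],frame(-9,0,True))
E
```

```text
18.2 [0.44981337 0.09435634 0.26443139] [ 0.11246753  0.55191415 -7.82402164] 29.99742329120636
to [0.4336 0.2315 0.2646] row [ 0.532 -0.149 -0.001 -0.002  0.001  0.001]
```

Emit:
send_rows:
  moves:
    - [0.06, -0.016, 0, 0, 0, 0]
    - [0.12, -0.033, 0, 0, 0, 0]
    - [0.18, -0.05, 0, 0, 0, 0]
    - [0.24, -0.067, 0, 0, 0, 0]
    - [0.3, -0.084, 0, 0, 0, 0]
    - [0.36, -0.1, 0, 0, 0, 0]
    - [0.41, -0.115, 0, 0, 0, 0]
    - [0.46, -0.128, 0, 0, 0, 0]
    - [0.5, -0.139, 0, 0, 0, 0]
    - [0.525, -0.147, 0, 0, 0, 0]
    - [0.53, -0.149, 0, 0, 0, 0]
    - [0.53, -0.149, 0, 0, 0, 0]

```text
time_s: 19.4
position: [0.434, 0.2293, 0.2641]
tcp_rot: [[0.155, 0.988, -0.004], [0.988, -0.155, -0.001], [-0.002, -0.004, -1.0]]
force: [-0.5, -0.1, -8.8]
opening: 0.126
grasp_force: 30.0
```

```bash
cat > chk.py <<'E'
from h import *
import sys
zt=float(sys.argv[1])
s=readout.read_state(); print(s["time_s"],s["position"],s["force"],s["grasp_force"])
for n in("scene","side"):
    p,d=viewer.capture(n); X=cloud(n,d)
    W=(X[...,0]>.3)&(X[...,0]<.56)&(X[...,1]>.1)&(X[...,1]<.36)&(d>0)
    M=cv2.morphologyEx((W&(abs(X[...,2]-zt)<.009)).astype(np.uint8),cv2.MORPH_OPEN,np.ones((3,3)))
    k,l,st,_=cv2.connectedComponentsWithStats(M); q=X[l==1+np.argmax(st[1:,4])]
    r=rect(q[:,:2]); print(n,"top",np.round(r[0],1),np.round(r[1],1),round(r[2],1),"z",np.median(q[:,2]).round(4))
    cv2.imwrite(f"pics/c_{n}{sys.argv[2]}.png",p[:,:,::-1])
E
python3 chk.py .19 a; python3 -c "
from h import *
go([.4336,.2315,.1894],frame(-9,0,True))"
```

```text
19.4 [0.43403672 0.22928409 0.26410921] [-0.49977778 -0.14780824 -8.84375478] 29.998000860214233
scene top [433.6 225.8] [131.5 144.7] 82.8 z 0.1903
side top [406.1 233.1] [130.   84.3] 81.2 z 0.1889
to [0.4336 0.2315 0.1894] row [ 0.011 -0.002  0.299 -0.002  0.002  0.001]
```

Emit:
send_rows:
  moves:
    - [0.011, 0, 0.02, 0, 0, 0]
    - [0.011, 0, 0.05, 0, 0, 0]
    - [0.011, 0, 0.09, 0, 0, 0]
    - [0.011, 0, 0.13, 0, 0, 0]
    - [0.011, 0, 0.17, 0, 0, 0]
    - [0.011, 0, 0.2, 0, 0, 0]
    - [0.011, 0, 0.23, 0, 0, 0]
    - [0.011, 0, 0.25, 0, 0, 0]
    - [0.011, 0, 0.265, 0, 0, 0]
    - [0.011, 0, 0.275, 0, 0, 0]
    - [0.011, 0, 0.28, 0, 0, 0]
    - [0.011, 0, 0.28, 0, 0, 0]

```text
time_s: 20.7
position: [0.4343, 0.2321, 0.1942]
tcp_rot: [[0.155, 0.988, -0.004], [0.988, -0.155, -0.001], [-0.001, -0.004, -1.0]]
force: [0.2, -1.1, -7.8]
opening: 0.124
grasp_force: 30.0
```

Emit:
send_rows:
  moves:
    - [0, 0, 0.004, 0, 0, 0]
    - [0, 0, 0.008, 0, 0, 0]
    - [0, 0, 0.012, 0, 0, 0]
    - [0, 0, 0.016, 0, 0, 0]
    - [0, 0, 0.02, 0, 0, 0]
    - [0, 0, 0.02, 0, 0, 0]

```text
time_s: 21.3
position: [0.4341, 0.2321, 0.189]
tcp_rot: [[0.155, 0.988, -0.004], [0.988, -0.155, -0.001], [-0.001, -0.004, -1.0]]
force: [-0.5, -0.9, -8.5]
opening: 0.128
grasp_force: 30.0
```

Emit:
send_rows:
  moves:
    - [0, 0, 0.002, 0, 0, 0]
    - [0, 0, 0.004, 0, 0, 0]
    - [0, 0, 0.006, 0, 0, 0]
    - [0, 0, 0.006, 0, 0, 0]

```text
time_s: 21.7
position: [0.4342, 0.2321, 0.1876]
tcp_rot: [[0.155, 0.988, -0.004], [0.988, -0.155, -0.001], [-0.001, -0.004, -1.0]]
force: [-0.2, -0.1, -7.4]
opening: 0.127
grasp_force: 30.0
```

Emit:
send_rows:
  moves:
    - [0, 0, 0.002, 0, 0, 0]
    - [0, 0, 0.004, 0, 0, 0]
    - [0, 0, 0.004, 0, 0, 0]

```text
time_s: 22.0
position: [0.4345, 0.2321, 0.1873]
tcp_rot: [[0.155, 0.988, -0.003], [0.988, -0.155, -0.001], [-0.001, -0.003, -1.0]]
force: [-0.9, -0.2, -0.7]
opening: 0.127
grasp_force: 30.0
```

The weight is off the gripper. Open a little and check with the wrist camera.

Emit:
send_rows:
  moves:
    - [0, 0, 0, 0, 0, 0]
    - [0, 0, 0, 0, 0, 0]
    - [0, 0, 0, 0, 0, 0]
    - [0, 0, 0, 0, 0, 0]
  grip: 0.25

```text
time_s: 22.4
position: [0.4348, 0.2322, 0.187]
tcp_rot: [[0.155, 0.988, -0.003], [0.988, -0.155, -0.0], [-0.001, -0.002, -1.0]]
force: [0.6, -0.6, 1.2]
opening: 0.246
grasp_force: 0.0
```

```bash
cat > w2.py <<'E'
from h import *
s=readout.read_state(); print(s["time_s"],s["position"],s["force"],s["opening"])
c=viewer.camera_info("wrist"); T=c["tool_from_camera"]
p,d=viewer.capture("wrist"); R,t=np.array(s["tcp_rot"]),np.array(s["position"])
V,U=np.indices(d.shape); cam=np.stack([(U-c["cx"])/c["fx"]*d,(V-c["cy"])/c["fy"]*d,d],-1)
P=cam@T[:3,:3].T+T[:3,3]; X=P@R.T+t
for v in (172,196,220):
    i=np.where((abs(X[v,:,2]-.208)<.006)&(abs(P[v,:,1])<.02)&(d[v]>0))[0]
    j=np.where((abs(X[v,:,2]-.113)<.006)&(abs(P[v,:,1])<.085)&(d[v]>0))[0]
    if len(i)>3 and len(j): print(v,"bar y",P[v,i,1].mean().round(4),"case",((P[v,j.min(),1]+P[v,j.max(),1])/2).round(4),(P[v,j.max(),1]-P[v,j.min(),1]).round(4))
E
python3 w2.py
```

```text
22.4 [0.43479577 0.23223977 0.18703108] [ 0.6362989  -0.59083421  1.16455618] 0.24590382387738996
172 bar y 0.001 case 0.0016 0.1379
196 bar y 0.0011 case 0.0015 0.1374
220 bar y 0.0011 case 0.0013 0.1374
```

The handle is home. Open further, rise, and verify.

Emit:
send_rows:
  moves:
    - [0, 0, 0, 0, 0, 0]
    - [0, 0, 0, 0, 0, 0]
    - [0, 0, 0, 0, 0, 0]
    - [0, 0, 0, 0, 0, 0]
    - [0, 0, -0.05, 0, 0, 0]
    - [0, 0, -0.15, 0, 0, 0]
    - [0, 0, -0.3, 0, 0, 0]
    - [0, 0, -0.4, 0, 0, 0]
    - [0, 0, -0.5, 0, 0, 0]
    - [0, 0, -0.5, 0, 0, 0]
  grip: 0.6

```text
time_s: 23.45
position: [0.4369, 0.2328, 0.3151]
tcp_rot: [[0.155, 0.988, 0.004], [0.988, -0.155, 0.001], [0.002, 0.004, -1.0]]
force: [0.9, 0.4, -0.2]
opening: 0.601
grasp_force: 0.0
```

```bash
python3 chk.py .113 b; python3 w2.py; python3 - <<'E'
import cv2; im=cv2.imread("pics/c_sideb.png"); cv2.imwrite("pics/fin.png",im)
E
```

```text
23.45 [0.43687461 0.23282129 0.31511359] [ 0.86680187  0.38720873 -0.22228022] 0.0
scene top [435.4 229.6] [130.8 146.8] 79.6 z 0.1137
side top [404.5 233.8] [120.3  80.8] 81.0 z 0.1121
23.55 [0.43448899 0.23210373 0.31156296] [-0.25267037  0.04262331 -0.44372208] 0.6043450442686606
172 bar y 0.0019 case 0.0025 0.1377
196 bar y 0.0019 case 0.0028 0.1388
220 bar y 0.0019 case 0.0017 0.1382
```

View pics/fin.png

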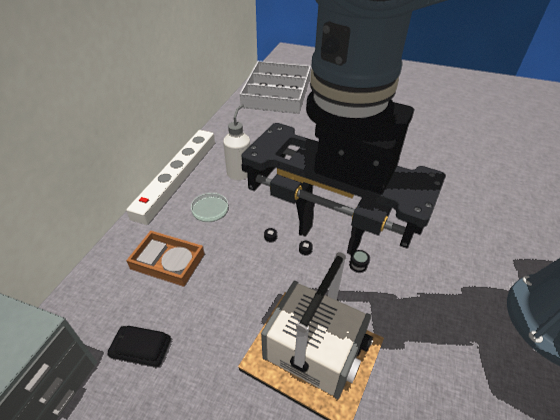

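The side view shows the lamp centred and square on the cork pad (~(318,340)), port to the robot on the right, handle upright, gripper clear, everything else where it was.

```bash
python3 -c "
from rig import ticket; print(ticket.hand_in())"
```

```text
the job is handed in; nothing more can be done
None
```

The job is handed in, with no verdict returned: by the cameras, the lamp stands level, square and centred on the cork pad, port towards the robot, its handle clicked upright, and nothing else on the bench appears to have moved.

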